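Put the print-workshop kit back in its rests

TASK

The printing workshop is over: put the ink bottle, the loupe and the glue stick standing in front of you each back, standing upright, in the wooden rest whose well was made for it, and nest the mixing cups, the middle one in the large cup on its stand and the small one in the middle one. Everything must sit fully home in its place and be let go, and the ink bottle must stay upright throughout.

Things in the scene. Friction and masses are not known exactly. Their poses are not given: they have to be found in the camera images.
- ink_bottle: dark blue square glass ink bottle with a round black cap, standing upright: body 53 x 52 mm and 40 mm high with rounded edges, then a short neck, and the ribbed cap, 33 mm across, from 44 to 60 mm above the underside. Take it by the cap. Origin: centre of the underside; z up along the bottle; x and y square to its flat sides. About 140 g. (Not the one at the far left edge.)
- loupe: black round standing magnifier (loupe) with a lens on top, standing upright, 42 mm across at its widest (the ribbed ring near the top) and 43 mm high. Origin: centre of the underside; z is its axis, up. Weighs about 70 g. 
- glue_stick: round glue stick standing upright, white with a dark cap, 28 mm across and 92 mm high. Origin: centre of the underside; z is its axis, up. Weighs about 35 g and tips easily. (Another one, in the clutter at the far left edge of the table, is not meant.)
- middle_cup: white tapered round mixing cup, open at the top, standing upright, walls 2.5 mm, 62 mm high, 48 mm across the foot, 61.6 mm across the mouth; take it by the straight band, its top 15 mm. Inner floor 24 mm above its underside. Origin: centre of the underside; z up; yaw means nothing. About 90 g. The larger loose cup; seated, its rim stands 20 mm above the large cup's.
- small_cup: white tapered round mixing cup, open at the top, standing upright, walls 2.5 mm, 58 mm high, 39 mm across the foot, 52 mm across the mouth; take it by the straight band, its top 15 mm. Inner floor 24 mm above its underside. Origin: centre of the underside; z up; yaw means nothing. About 70 g. The smaller loose cup; seated, its rim stands 20 mm above the middle cup's.
- ink_rest: pale wooden block 92 x 92 x 30 mm with a square well in its top, 64 x 64 mm wide (sides parallel to the block's) and 22 mm deep, edges of the mouth chamfered by 4 mm; the well's floor is 8 mm above the table. Heavy, does not slide. Origin: centre of the underside, on the table; z up; x and y along the sides.
- loupe_rest: pale wooden block 82 x 82 x 24 mm with a wide round well in the centre of its top, 52 mm across and 16 mm deep, mouth chamfered by 4 mm; the well's floor is 8 mm above the table. Heavy, does not slide. Origin: centre of the underside, on the table; z up; x and y along the sides.
- glue_rest: pale wooden block 66 x 66 x 46 mm with a narrow round well in the centre of its top, 37 mm across and 38 mm deep, mouth chamfered by 4 mm; the well's floor is 8 mm above the table. Heavy, does not slide. Origin: centre of the underside, on the table; z up; x and y along the sides.
- cup_stand: the large white cup on a round pale wooden stand 94 mm across and 10 mm thick, fixed on its centre: tapered, open at the top, walls 2.5 mm, 56 mm across the foot, 71.6 mm across the mouth; its rim is 76 mm and its inner floor 34 mm above the table. Heavy, does not slide. Origin: centre of the stand's underside, on the table; z up.
Not all that is in view belongs to the job. Leave any pink or purple look-alike of the small_cup alone.

How it is judged:
At the end, for the whole second after the job is handed in: Ink bottle, loupe, glue stick each in its own rest (centres within 10 mm), middle cup in large cup, small cup in middle cup (within 9 mm); each down on its floor (height within 4 mm), upright within 7 degrees, at rest (under 0.02 m/s) (horizontal distance between ink_bottle and ink_rest below 0.01 m and z of ink_bottle in the frame of ink_rest between 0.004 and 0.012 m and angle between each of ink_bottle, loupe, glue_stick, middle_cup, small_cup's own z axis and vertical below 0.12 rad and linear speed of each of ink_bottle, loupe, glue_stick, middle_cup, small_cup below 0.02 m/s and horizontal distance between loupe and loupe_rest below 0.01 m and z of loupe in the frame of loupe_rest between 0.004 and 0.012 m and horizontal distance between glue_stick and glue_rest below 0.01 m and z of glue_stick in the frame of glue_rest between 0.004 and 0.012 m and horizontal distance between middle_cup and cup_stand below 0.009 m and z of middle_cup in the frame of cup_stand between 0.03 and 0.038 m and horizontal distance between small_cup and middle_cup below 0.009 m and z of small_cup in the frame of middle_cup between 0.02 and 0.028 m); the robot touches nothing.
It fails at once if the ink bottle tipped by more than 30 degrees (angle between ink_bottle's own z axis and vertical above 0.52 rad).
It also fails if it takes over 106 s, if anything falls off the work surface, if the arm or the gripper's body presses on something with over 40 N, if the wrist force passes 120 N, or if a joint passes its speed limit or range.

ROBOT

A 6-joint arm with a two-finger parallel gripper is mounted at the origin on a cart in front of the work surface, level with it; the furniture and walls round the work are solid. World frame = base frame: x ahead of the robot, y to its left, z up, the work surface at z = 0. Lengths are in m, angles in rad, forces in N, time in s.
With the tool pointing down it reaches from about 0.35 to 0.925 m from the base axis. Payload 6.4 kg.
Tool frame: the origin (TCP) lies midway between the tips of the shut fingers; the grasp point (between the pads) lies 19 mm behind it (manip.tcp_to_grasp is the distance from the TCP to the grasp point, in m); z points along the fingers, y is the line along which they close (so a half turn about z gives the same grasp; the last joint's range is limited). The gripper opens to 94 mm and grips with 3 to 60 N. Pads are 16 mm wide; open, the fingers measure 119 mm over their backs; the gripper's body (75 mm by 177 mm) begins 78 mm behind the grasp point.
Start: joints at [-1.398, 0.245, 1.558, -0, 1.339, -0.174], TCP at [0.221, -0.611, 0.205] pointing down, gripper open.
Joint ranges: [-3.13, 3.13], [-1.02, 2.26], [0.13, 2.54], [-0.95, 4.09], [0.21, 2.88], [-2.74, 2.74]. Speed limits (rad/s): [2.57, 2.57, 3.14, 3.14, 3.14, 3.14].

INTERFACE

Orientations are given as a unit quaternion [x, y, z, w].
In Python, from rig import monitor, viewer, workorder, spotter, manip gives the robot as it stands. The module is installed in compiled form; this text tells all that it offers.
- The arm moves only by the tool arm_command, never from a script. Its arguments are lists of equal length, an entry for each row: "slide": the shift along the tool's x, y, z each as a share of 0.04 m, from -1 to 1, a list of three; "yaw": the turn about the tool's z as a share of 6 degrees, from -1 to 1. In form: {"slide": [[tx, ty, tz], ...], "yaw": [yaw, ...]}. A call has 1 to 12 rows; each row shifts and turns the commanded pose from where the row before left it, along the tool's axes as they then stand; what a row does not reach is not made up. A row lasts 1/12 s, in which the tool goes at most 41.7 mm and 7.16 degrees, less where a joint would pass 70% of its speed; a pose out of reach is approached as far as the arm can. A call with a number of a shift or a turn outside -1 to 1 is refused whole. A call with a gripper value outside its range is refused whole. "gripper" is the opening, from 0 (shut) to 1 (fully open), set as the call begins (left out, the last holds). The fingers move at their own pace and stop on an object; "grip_force" is the grip in N (left out, the last holds). Time passes only in rows, so rows that do not move let the fingers close. It gives the time, the measured TCP pose, the force, the opening and the grip force at its end, in the units of the state.
- monitor.get_state(): the state, without advancing time (a new reading comes with each control period).
- viewer.camera(name): name is "scene" or "top" or "wrist"; returns (picture, depth): 384x512x3 uint8, blue, green, red; 384x512 float32, m along the optical axis (not along the pixel's ray), 0 where there is no reading.
- viewer.calibration(name): a dict with "vertical_fov" (degrees; the focal length in pixels is half the picture's height over the tangent of half this angle, whatever the lens; pixels are square), "cx", "cy" (the principal point, pixels), "camera_from_world" (4x4, takes a point from world to camera coordinates). Camera axes: x right, y down, z forward; pixel columns grow to the right and rows downward; lengths in m; the calibration is good to about 2 mm. A picture is of the moment at which its call begins: read the wrist's pose just before it. calibration takes no time and is no camera call; for the wrist camera it gives the pose at the moment of the call.
- workorder.job_done(): hands the job in; it is judged then, once.
Trained networks look in the newest picture that a camera, given by its name, has taken for a name from the list of things; names that differ only in an ending like _2 or _b are one class to them, and where a whole thing is asked for, a point or a joint stands for the part that bears it (a point fixed in the world has none). Each returns a list of dicts, best first, with "score" (0 to 1); they miss things now and then, are a little off and sometimes report something else, mostly with a low value. They report only what shows in the picture. A call takes as long as a camera call. They do not tell look-alikes from the thing itself.
- spotter.regions_of(label, camera): "mask" (384x512 bool, what is visible of it) and "rect" ([left, top, right, bottom] in pixels, round what is visible of it).
- spotter.spot_point(label, camera): "at" ([row, column] in pixels: a listed point, or the origin of a listed thing).
The state is a dict: "time_s": time; "joints": joint angles; "joint_vel": joint speeds; "joint_torque": joint torques, N m; "tool_pos": TCP position; "tcp_rot": TCP orientation; "contact_force": force on the tool from outside, world axes, zero at the start; "ft_torque": the same for the moment, N m; "opening": opening from 0.0 (shut) to 1.0 (fully open); "finger_force": force on a finger pad.
Only numpy, scipy, OpenCV 4.12 (cv2) and the standard library are available. Lean on these libraries where they do the work, as an engineer would, in place of code of your own. Each camera call takes 0.05 s, during which the arm holds its last target. There are 200 camera calls.

## Working session

There is one attempt and no reset: what is moved stays moved. The work goes in short steps, Python scripts to look and compute and a tool call to move; the robot and the scene stay as the last step left them, time stands still between calls to the robot, and variables do not carry over. Pictures are saved under pics/ and viewed, at most 14 in all, crops included, and the job is handed in when it is done.

Besides the shell and the picture viewer there is one more tool, called after "Request:" by a JSON object that holds its "op" and its "data", one argument or row to a line. arm_command: Moves the arm, as the interface text tells. Its arguments: {"type":"object","properties":{"slide":{"type":"array"},"yaw":{"type":"array"},"gripper":{"type":"number"},"grip_force":{"type":"number"}},"required":["slide","yaw"]}

```bash
mkdir -p pics
cat > h.py <<'E'
import numpy as np, cv2
from rig import monitor, viewer, workorder, spotter, manip
def K(n):
    c=viewer.calibration(n); f=192/np.tan(np.radians(c["vertical_fov"])/2)
    return f,c["cx"],c["cy"],np.linalg.inv(np.array(c["camera_from_world"]))
def cloud(n,depth,k=None):
    f,cx,cy,T=k or K(n); v,u=np.mgrid[:384,:512]
    P=np.stack([(u-cx)/f*depth,(v-cy)/f*depth,depth],-1)
    return P@T[:3,:3].T+T[:3,3]
def snap(n,name=None):
    k=K(n); im,d=viewer.camera(n)
    if name: cv2.imwrite(f"pics/{name}.png",im)
    return im,d,cloud(n,d,k)
NAMES="ink_bottle loupe glue_stick middle_cup small_cup ink_rest loupe_rest glue_rest cup_stand".split()
E
python3 - <<'E'
from h import *
s=monitor.get_state(); print(s["time_s"],s["tool_pos"],s["tcp_rot"],manip.tcp_to_grasp)
ims=[]
for n in ("top","scene"):
    im,d,P=snap(n,n)
    for l in NAMES:
        for r in spotter.regions_of(l,n)[:4]:
            if r["score"]<.2: continue
            m=r["mask"]&(d>0); Q=P[m]
            if len(Q)<5: continue
            zt=np.percentile(Q[:,2],97); T=Q[Q[:,2]>zt-.006]
            c=(T.max(0)+T.min(0))/2
            print(n,l,round(r["score"],2),[int(x) for x in r["rect"]],"ztop %.3f"%zt,"topcen",c[:2].round(3),"ext",np.ptp(T,0)[:2].round(3), "n",len(Q))
print(monitor.get_state()["time_s"])
E
```

```text
0.0 [ 0.22080871 -0.61072268  0.20436797] [ 9.85006306e-01  1.72515802e-01 -1.56550200e-05 -9.35618686e-04] 0.0188
top ink_bottle 0.69 [304, 187, 326, 210] ztop 0.063 topcen [ 0.478 -0.163] ext [0.03  0.032] n 381
top loupe 0.64 [360, 157, 396, 187] ztop 0.076 topcen [ 0.556 -0.344] ext [0.069 0.071] n 1006
top loupe 0.57 [248, 194, 262, 207] ztop 0.045 topcen [ 0.483 -0.001] ext [0.037 0.036] n 191
top glue_stick 0.65 [139, 233, 156, 247] ztop 0.094 topcen [0.372 0.289] ext [0.026 0.027] n 170
top middle_cup 0.56 [349, 223, 371, 251] ztop 0.063 topcen [ 0.381 -0.281] ext [0.059 0.059] n 501
top small_cup 0.86 [235, 156, 254, 177] ztop 0.059 topcen [0.571 0.028] ext [0.051 0.047] n 278
top small_cup 0.72 [105, 220, 129, 241] ztop 0.059 topcen [0.406 0.382] ext [0.049 0.049] n 322
top small_cup 0.49 [195, 194, 216, 214] ztop 0.059 topcen [0.467 0.139] ext [0.049 0.049] n 288
top ink_rest 0.57 [184, 124, 224, 166] ztop 0.033 topcen [0.639 0.145] ext [0.11 0.11] n 1091
top loupe_rest 0.91 [279, 129, 309, 163] ztop 0.027 topcen [ 0.636 -0.111] ext [0.09  0.089] n 893
top glue_rest 0.84 [
[... 555 characters left out ...]
9] n 324
scene small_cup 0.81 [227, 197, 245, 219] ztop 0.059 topcen [0.468 0.143] ext [0.052 0.051] n 359
scene small_cup 0.66 [167, 252, 188, 283] ztop 0.058 topcen [0.407 0.387] ext [0.053 0.051] n 506
scene small_cup 0.32 [181, 173, 215, 204] ztop 0.032 topcen [0.642 0.149] ext [0.118 0.114] n 788
scene ink_rest 0.85 [181, 173, 217, 208] ztop 0.032 topcen [0.642 0.151] ext [0.118 0.11 ] n 781
scene loupe_rest 0.91 [243, 148, 274, 171] ztop 0.026 topcen [ 0.639 -0.109] ext [0.092 0.092] n 484
scene glue_rest 0.95 [141, 224, 175, 263] ztop 0.048 topcen [0.523 0.379] ext [0.09 0.09] n 926
scene cup_stand 0.78 [304, 124, 324, 148] ztop 0.076 topcen [ 0.567 -0.341] ext [0.053 0.075] n 194
1.0
```

Run:
```python
from h import *
im=cv2.imread("pics/top.png"); c=im[110:260,90:410]; cv2.imwrite("pics/topc.png",cv2.resize(c,None,fx=2.5,fy=2.5,interpolation=cv2.INTER_CUBIC))
```

```text
(no output)
```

View pics/topc.png

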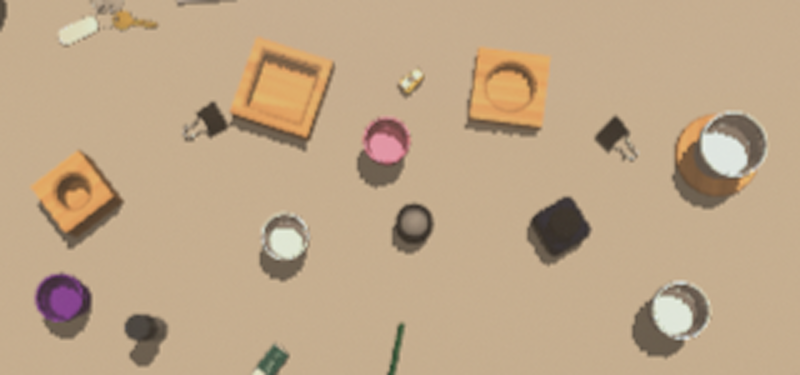

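View pics/scene.png

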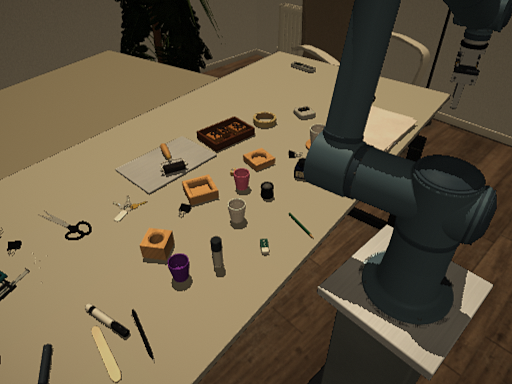

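Small-cup candidates in `top.png` pixels are pink (244,166), purple (117,230) and white (205,204). The crop shows the white one at crop pixel (285,238), and only that one fits. The loose white middle cup is at (360,237), and the large cup on its stand is at (378,174). The bottle is at (315,198), the loupe at (255,200) and the glue stick at (147,240). The rests are at (204,145), (294,146) and (120,190).

Request:
{"op": "arm_command", "data": {
  "slide": [
    [0, 0, -0.3],
    [0, 0, -0.3],
    [0, 0, -0.3],
    [0, 0, -0.3],
    [0.6, -0.85, 0],
    [0.6, -0.85, 0],
    [0.6, -0.85, 0],
    [0.6, -0.85, 0],
    [0.6, -0.85, 0],
    [0.6, -0.85, 0],
    [0.6, -0.85, 0],
    [0.6, -0.85, 0]
  ],
  "yaw": [0.83, 0.83, 0.83, 0.83, 0, 0, 0, 0, 0, 0, 0, 0],
  "gripper": 1
}}

```text
time_s: 2.0
tool_pos: [0.414, -0.3377, 0.2537]
tcp_rot: [1.0, -0.001, 0.0, 0.0]
contact_force: [-0.1, -0.7, 0.2]
opening: 1.003
finger_force: 0.0
```

```bash
cat >> h.py <<'E'
def circ(Q,z0,z1):
    "circle fit to points in the height band (outer hull)"
    B=Q[(Q[:,2]>z0)&(Q[:,2]<z1)][:,:2].astype(np.float32)
    if len(B)<8: return None
    H=cv2.convexHull((B*1000).astype(np.float32))
    (x,y),r=cv2.minEnclosingCircle(H); box=cv2.minAreaRect(H)
    return "circ (%.1f %.1f) d%.1f"%(x,y,2*r),"box (%.1f %.1f) %.0fx%.0f @%.1f"%(*box[0],*box[1],box[2])
def state():
    s=monitor.get_state(); q=s["tcp_rot"]
    print("t %.2f"%s["time_s"],"tcp",(np.array(s["tool_pos"])*1000).round(1),"yawx %.1f"%np.degrees(2*np.arctan2(q[1],q[0])),"tilt",np.round(q[2:],4),"open %.3f"%s["opening"],"ff",np.round(s["finger_force"],1),"F",np.round(s["contact_force"],1))
def look(cam,labels,name=None,smin=.3):
    state(); im,d,P=snap(cam,name)
    for l in labels:
        for r in spotter.regions_of(l,cam)[:3]:
            if r["score"]<smin: continue
            m=r["mask"]&(d>0); Q=P[m]
            if len(Q)<20: continue
            zt=np.percentile(Q[:,2],95)
            print(l,round(r["score"],2),[int(x) for x in r["rect"]],"ztop %.1f"%(zt*1000),circ(Q,zt-.008,zt+.006))
    return im,d,P
E
python3 - <<'E'
from h import *
look("wrist",["middle_cup","cup_stand","ink_bottle"],"w1")
E
```

```text
t 2.00 tcp [ 414.  -337.7  253.7] yawx -0.1 tilt [0.0002 0.0002] open 1.003 ff 0.0 F [-0.1 -0.7  0.2]
middle_cup 0.8 [185, 170, 242, 221] ztop 62.3 ('circ (380.3 -281.4) d61.7', 'box (380.9 -281.3) 60x60 @71.2')
cup_stand 0.61 [227, 3, 307, 90] ztop 76.3 ('circ (555.7 -343.4) d71.6', 'box (555.5 -343.5) 71x71 @89.6')
ink_bottle 0.96 [86, 91, 150, 144] ztop 61.4 ('circ (476.8 -163.1) d33.0', 'box (477.1 -163.1) 32x31 @24.2')
```

View pics/w1.png

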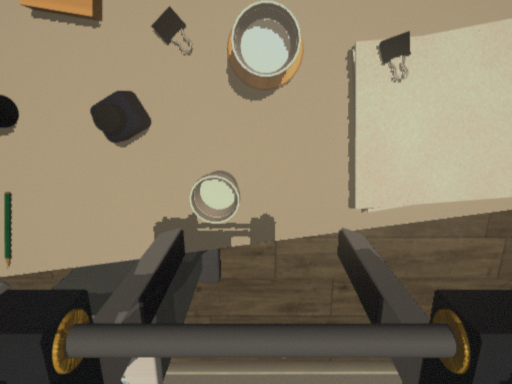

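Wrist view: middle cup at (215,196), large cup at (265,40) and bottle at (120,116). All three agree with the top camera to about 1 mm.

Request:
{"op": "arm_command", "data": {
  "slide": [
    [-0.42, -0.705, 0.3],
    [-0.42, -0.705, 0.4],
    [0, 0, 0.8],
    [0, 0, 0.8],
    [0, 0, 0.8],
    [0, 0, 0.8],
    [0, 0, 0.8],
    [0, 0, 0.47],
    [0, 0, 0],
    [0, 0, 0]
  ],
  "yaw": [0, 0, 0, 0, 0, 0, 0, 0, 0, 0],
  "gripper": 1
}}

```text
time_s: 3.03
tool_pos: [0.3786, -0.2838, 0.0462]
tcp_rot: [1.0, -0.002, -0.001, -0.001]
contact_force: [-0.0, 0.3, 0.7]
opening: 1.005
finger_force: 0.0
```

Request:
{"op": "arm_command", "data": {
  "slide": [
    [0, 0, 0],
    [0, 0, 0],
    [0, 0, 0],
    [0, 0, 0],
    [0, 0, 0],
    [0, 0, 0],
    [0, 0, 0],
    [0, 0, 0]
  ],
  "yaw": [0, 0, 0, 0, 0, 0, 0, 0],
  "gripper": 0.5,
  "grip_force": 15
}}

```text
time_s: 3.7
tool_pos: [0.38, -0.2833, 0.0473]
tcp_rot: [1.0, -0.0, 0.0, 0.0]
contact_force: [-0.9, 1.5, 6.4]
opening: 0.657
finger_force: 15.0
```

Request:
{"op": "arm_command", "data": {
  "slide": [
    [0, 0, -0.5],
    [0, 0, -0.7],
    [0, 0, -0.7],
    [0, 0, -0.6],
    [0.73, 0.25, 0],
    [0.73, 0.25, 0],
    [0.73, 0.25, 0],
    [0.73, 0.25, 0],
    [0.73, 0.25, 0],
    [0.73, 0.25, 0],
    [0, 0, 0],
    [0, 0, 0]
  ],
  "yaw": [0, 0, 0, 0, 0, 0, 0, 0, 0, 0, 0, 0]
}}

```text
time_s: 4.7
tool_pos: [0.5551, -0.343, 0.1453]
tcp_rot: [1.0, 0.0, -0.001, -0.001]
contact_force: [-1.2, 0.2, -1.8]
opening: 0.655
finger_force: 15.0
```

Run:
```python
from h import *
im,d,P=look("wrist",["middle_cup","cup_stand"],"w2")
look("top",["middle_cup","cup_stand"])
```

```text
t 4.70 tcp [ 555.1 -343.   145.3] yawx 0.0 tilt [-0.0008 -0.0006] open 0.655 ff 15.0 F [-1.2  0.2 -1.8]
middle_cup 0.66 [204, 185, 315, 298] ztop 160.0 ('circ (554.6 -343.2) d63.3', 'box (555.2 -343.3) 61x61 @37.6')
cup_stand 0.77 [212, 138, 307, 211] ztop 76.2 ('circ (556.4 -343.4) d70.9', 'box (570.4 -343.6) 71x42 @89.7')
t 4.85 tcp [ 553.8 -342.7  146.2] yawx -0.1 tilt [-0.0005 -0.0004] open 0.651 ff 15.0 F [-0.4  0.4 -0.5]
cup_stand 0.66 [360, 163, 376, 182] ztop 76.3 ('circ (542.4 -311.4) d12.0', 'box (542.8 -312.5) 12x2 @23.1')
```

View pics/w2.png

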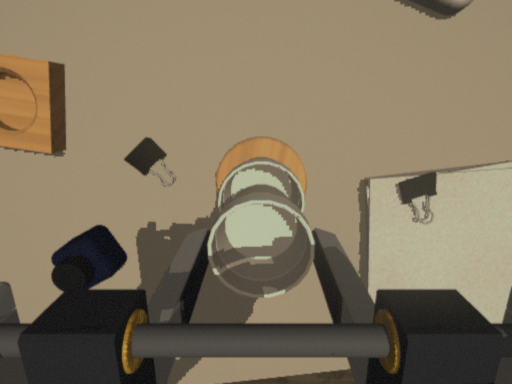

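The held cup, at (260,248), is over the large cup, at (262,190). They line up within about 1 mm, so I'm lowering it.

Request:
{"op": "arm_command", "data": {
  "slide": [
    [0.03, 0, 0.35],
    [0, 0, 0.35],
    [0, 0, 0.3],
    [0, 0, 0.25],
    [0, 0, 0.2],
    [0, 0, 0.12],
    [0, 0, 0.05],
    [0, 0, 0],
    [0, 0, 0]
  ],
  "yaw": [0, 0, 0, 0, 0, 0, 0, 0, 0]
}}

```text
time_s: 5.75
tool_pos: [0.5563, -0.3435, 0.082]
tcp_rot: [1.0, -0.0, 0.0, 0.0]
contact_force: [-0.1, 0.2, -0.7]
opening: 0.656
finger_force: 15.0
```

Request:
{"op": "arm_command", "data": {
  "slide": [
    [0, 0, 0.03],
    [0, 0, 0.02],
    [0, 0, 0]
  ],
  "yaw": [0, 0, 0]
}}

```text
time_s: 6.0
tool_pos: [0.5565, -0.3436, 0.0813]
tcp_rot: [1.0, -0.0, 0.0, 0.0]
contact_force: [-1.5, 1.3, 5.0]
opening: 0.655
finger_force: 15.0
```

Request:
{"op": "arm_command", "data": {
  "slide": [
    [0, 0, 0],
    [0, 0, 0],
    [0, 0, -0.2],
    [0, 0, -0.6],
    [0, 0, -0.8],
    [0, 0, -0.8],
    [-0.2, -0.8, -0.5],
    [-0.2, -0.8, -0.5],
    [-0.2, -0.8, -0.5],
    [-0.2, -0.8, -0.35],
    [-0.2, -0.9, 0],
    [-0.2, -0.9, 0]
  ],
  "yaw": [0, 0, 0, 0, 0, 0, 0, 0, 0, 0, 0, 0],
  "gripper": 0.85
}}

```text
time_s: 7.0
tool_pos: [0.5082, -0.1421, 0.2519]
tcp_rot: [1.0, -0.001, 0.002, 0.001]
contact_force: [0.1, 0.6, -0.1]
opening: 0.854
finger_force: 0.0
```

Run:
```python
from h import *
im,d,P=look("wrist",["ink_bottle","loupe","loupe_rest","small_cup"],"w3")
for r in spotter.regions_of("ink_bottle","wrist")[:1]:
    Q=P[r["mask"]&(d>0)]; print("body",circ(Q,.030,.045))
look("top",["middle_cup","cup_stand"])
```

```text
t 7.00 tcp [ 508.2 -142.1  251.9] yawx -0.1 tilt [0.0016 0.0008] open 0.854 ff 0.0 F [ 0.1  0.6 -0.1]
ink_bottle 0.75 [249, 165, 300, 212] ztop 61.4 ('circ (477.2 -162.2) d32.6', 'box (477.5 -162.1) 31x31 @1.5')
loupe 0.95 [133, 170, 171, 202] ztop 42.7 ('circ (484.1 -0.3) d40.5', 'box (484.5 -0.7) 39x38 @0.2')
loupe_rest 0.75 [194, 13, 273, 103] ztop 25.5 ('circ (634.9 -110.3) d114.2', 'box (635.8 -110.5) 82x82 @81.3')
small_cup 0.78 [87, 95, 145, 140] ztop 58.5 ('circ (571.8 28.6) d52.3', 'box (571.2 28.6) 50x51 @0.5')
small_cup 0.61 [8, 182, 70, 226] ztop 58.1 ('circ (468.5 140.5) d53.1', 'box (468.2 140.2) 51x52 @56.0')
body ('circ (477.9 -161.6) d62.6', 'box (476.9 -161.6) 51x52 @29.0')
t 7.30 tcp [ 508.4 -143.9  250.1] yawx -0.1 tilt [0.0002 0.0003] open 0.849 ff 0.0 F [ 0.4 -0.3 -0.1]
middle_cup 0.63 [376, 154, 394, 180] ztop 96.2 ('circ (556.2 -344.4) d62.4', 'box (552.6 -351.6) 44x61 @62.9')
cup_stand 0.67 [370, 181, 392, 188] ztop 74.2 ('circ (526.6 -340.7) d39.1', 'box (523.7 -340.4) 39x6 @84.1')
```

View pics/w3.png

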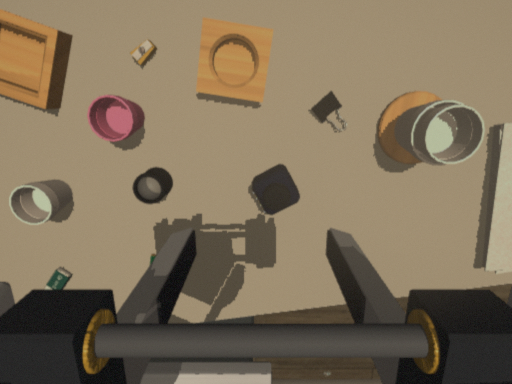

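The middle cup is home: its rim is at 96.2 mm and its centre is within 1 mm. The view shows the bottle at (275,189), the loupe at (152,185), the loupe rest at (234,61) and the small white cup at (40,203). I'll take the bottle next.

Request:
{"op": "arm_command", "data": {
  "slide": [
    [-0.39, 0.23, 0.3],
    [-0.38, 0.22, 0.5],
    [0, 0, 0.8],
    [0, 0, 0.8],
    [0, 0, 0.8],
    [0, 0, 0.8],
    [0, 0, 0.6],
    [0, 0, 0.35],
    [0, 0, 0.2],
    [0, 0, 0],
    [0, 0, 0],
    [0, 0, 0]
  ],
  "yaw": [0, 0, 0, 0, 0, 0, 0, 0, 0, 0, 0, 0]
}}

```text
time_s: 8.45
tool_pos: [0.4784, -0.162, 0.0452]
tcp_rot: [1.0, -0.001, 0.001, 0.001]
contact_force: [-0.7, 0.2, 0.1]
opening: 0.851
finger_force: 0.0
```

Request:
{"op": "arm_command", "data": {
  "slide": [
    [0, 0, 0],
    [0, 0, 0],
    [0, 0, 0],
    [0, 0, 0],
    [0, 0, 0],
    [0, 0, 0],
    [0, 0, 0],
    [0, 0, 0],
    [0, 0, 0],
    [0, 0, 0]
  ],
  "yaw": [0, 0, 0, 0, 0, 0, 0, 0, 0, 0],
  "gripper": 0.2,
  "grip_force": 30
}}

```text
time_s: 9.28
tool_pos: [0.4774, -0.1612, 0.0439]
tcp_rot: [1.0, -0.0, 0.0, 0.0]
contact_force: [0.6, 0.3, -0.2]
opening: 0.333
finger_force: 30.0
```

Run:
```python
from h import *
state(); print(np.round(monitor.get_state()["joints"],3))
```

```text
t 9.28 tcp [ 477.4 -161.2   43.9] yawx -0.0 tilt [0.0001 0.0001] open 0.333 ff 30.0 F [ 0.6  0.3 -0.2]
[-0.551  0.122  2.027 -0.     0.992  1.021]
```

Request:
{"op": "arm_command", "data": {
  "slide": [
    [0, 0, -0.4],
    [0, 0, -0.7],
    [0, 0, -0.7],
    [0, 0, -0.7],
    [0.23, -0.7, -0.4],
    [0.23, -0.7, -0.4],
    [0.23, -0.7, -0.4],
    [0.23, -0.7, -0.2],
    [0.23, -0.7, 0],
    [0.23, -0.7, 0],
    [0.23, -0.7, 0],
    [0.23, -0.7, 0]
  ],
  "yaw": [0, 0, 0, 0, 0, 0, 0, 0, 0, 0, 0, 0]
}}

```text
time_s: 10.28
tool_pos: [0.5508, 0.0644, 0.1992]
tcp_rot: [1.0, -0.0, -0.001, -0.0]
contact_force: [1.7, -0.9, -2.4]
opening: 0.333
finger_force: 30.0
```

Run:
```python
from h import *
im,d,P=look("wrist",["ink_bottle","ink_rest","small_cup"],"w4")
im2,d2,P2=look("top",["ink_rest"])
```

```text
t 10.28 tcp [550.8  64.4 199.2] yawx -0.0 tilt [-0.0006 -0.0001] open 0.333 ff 30.0 F [ 1.7 -0.9 -2.4]
ink_bottle 0.97 [210, 176, 304, 278] ztop 216.6 ('circ (549.9 64.5) d34.7', 'box (551.2 64.1) 31x32 @89.9')
small_cup 0.94 [172, 222, 211, 279] ztop 58.1 ('circ (468.2 140.8) d52.4', 'box (470.5 146.3) 40x52 @68.9')
small_cup 0.87 [0, 267, 36, 306] ztop 44.6 ('circ (411.5 370.8) d38.9', 'box (413.6 365.2) 39x12 @20.3')
small_cup 0.67 [209, 178, 305, 277] ztop 216.6 ('circ (550.8 65.1) d34.5', 'box (551.2 64.0) 31x32 @89.3')
t 10.48 tcp [550.6  63.2 199.1] yawx 0.0 tilt [-0.0008  0.0001] open 0.329 ff 30.0 F [-0.9 -0.5 -2.2]
```

View pics/w4.png

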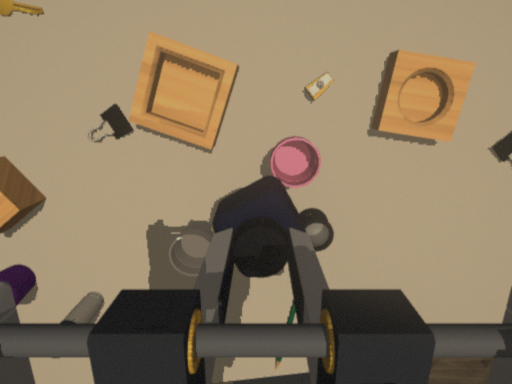

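The ink rest is clear at (184,92), though the detector missed it. I'll measure it from the depth image, along with the bottle's yaw in the grip.

Run:
```python
from h import *
im,d,P=snap("wrist"); state()
for n,(l,t,r,b) in dict(ink=(125,28,245,158),loupe=(370,45,480,145)).items():
    Q=P[t:b,l:r][d[t:b,l:r]>0]; h=Q[(Q[:,2]>.015)&(Q[:,2]<.04)][:,2]
    print(n,"top %.1f"%(np.percentile(h,90)*1000),circ(Q,np.percentile(h,60)-.005,.04)[1])
    W=Q[(Q[:,2]>.004)&(Q[:,2]<.012)]; W=W[np.hypot(*(W[:,:2]-np.median(Q[:,:2],0)).T)<.04]; print("floor %.1f"%(np.median(W[:,2])*1000),len(W))
r=spotter.regions_of("ink_bottle","wrist")[0]; Q=P[r["mask"]&(d>0)]
print(np.percentile(Q[:,2],[2,50,98]).round(4)); print(circ(Q,.175,.20))
```

```text
t 10.63 tcp [550.7  61.8 199.5] yawx -0.1 tilt [-0.0004  0.0001] open 0.331 ff 30.0 F [-0.2 -0.5 -1.8]
ink top 31.1 box (640.2 146.9) 93x93 @70.7
floor 8.3 3344
loupe top 25.3 box (635.6 -110.7) 84x82 @81.1
floor 8.4 1678
[0.1627 0.196  0.2171]
('circ (551.2 63.8) d64.2', 'box (551.4 63.1) 49x53 @28.7')
```

Request:
{"op": "arm_command", "data": {
  "slide": [
    [0.55, -0.52, 0],
    [0.56, -0.52, 0],
    [0.55, -0.52, 0],
    [0.55, -0.52, 0],
    [0, 0, 0.2],
    [0, 0, 0.4],
    [0, 0, 0.4],
    [0, 0, 0.4],
    [0, 0, 0.4],
    [0, 0, 0.4],
    [0, 0, 0.3],
    [0, 0, 0]
  ],
  "yaw": [0, 0, 0, 0, -1, -1, -1, -1, -1, -1, -1, 0]
}}

```text
time_s: 11.68
tool_pos: [0.6374, 0.1446, 0.0964]
tcp_rot: [0.934, 0.358, -0.003, -0.001]
contact_force: [0.0, 0.3, -2.5]
opening: 0.332
finger_force: 30.0
```

Run:
```python
from h import *
im,d,P=snap("wrist","w5"); state()
r=spotter.regions_of("ink_bottle","wrist")[0]; Q=P[r["mask"]&(d>0)]
print(r["score"],np.percentile(Q[:,2],[2,50,98]).round(4)); print(circ(Q,.055,.09)); print(circ(Q,.093,.11))
```

```text
t 11.73 tcp [638.4 144.8  98.2] yawx 41.7 tilt [-0.0017 -0.0005] open 0.330 ff 30.0 F [ 0.6 -0.7 -1.9]
0.78 [0.0614 0.0931 0.1141]
('circ (636.8 146.0) d63.5', 'box (636.9 147.0) 48x53 @71.6')
('circ (640.9 153.5) d44.2', 'box (646.5 157.8) 24x44 @39.0')
```

View pics/w5.png

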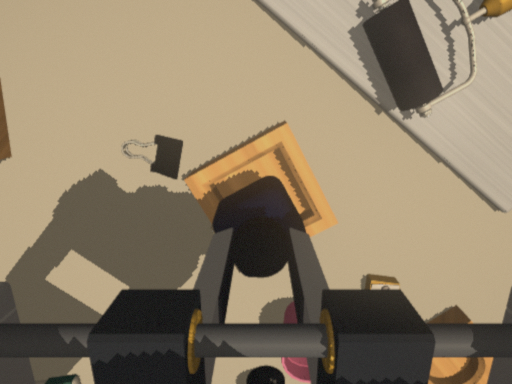

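The bottle, at (258,225), is square with the well and within 2 mm of its centre. Lowering.

Request:
{"op": "arm_command", "data": {
  "slide": [
    [0.045, 0, 0.2],
    [0, 0, 0.25],
    [0, 0, 0.25],
    [0, 0, 0.2],
    [0, 0, 0.13],
    [0, 0, 0.08],
    [0, 0, 0.04],
    [0, 0, 0],
    [0, 0, 0]
  ],
  "yaw": [0, 0, 0, 0, 0, 0, 0, 0, 0]
}}

```text
time_s: 12.53
tool_pos: [0.6412, 0.1472, 0.0542]
tcp_rot: [0.934, 0.358, 0.0, 0.0]
contact_force: [-0.6, 0.8, -2.1]
opening: 0.332
finger_force: 30.0
```

Request:
{"op": "arm_command", "data": {
  "slide": [
    [0, 0, 0.04],
    [0, 0, 0.02],
    [0, 0, 0.02],
    [0, 0, 0]
  ],
  "yaw": [0, 0, 0, 0]
}}

```text
time_s: 12.87
tool_pos: [0.6415, 0.1473, 0.0519]
tcp_rot: [0.934, 0.358, 0.001, 0.0]
contact_force: [-1.7, 0.5, 4.9]
opening: 0.331
finger_force: 30.0
```

Request:
{"op": "arm_command", "data": {
  "slide": [
    [0, 0, 0],
    [0, 0, 0],
    [0, 0, 0],
    [0, 0, -0.3],
    [0, 0, -0.5],
    [0, 0, -0.5],
    [0, 0, -0.5],
    [0, 0, -0.5],
    [0, 0, -0.5],
    [0, 0, -0.5],
    [-0.65, 0.6, 0],
    [-0.65, 0.6, 0]
  ],
  "yaw": [0, 0, 0, 0, 1, 1, 1, 1, 1, 1, 1, 0],
  "gripper": 0.7
}}

```text
time_s: 13.87
tool_pos: [0.5929, 0.0963, 0.1855]
tcp_rot: [1.0, -0.001, 0.003, 0.0]
contact_force: [0.3, -0.0, 0.3]
opening: 0.695
finger_force: 0.0
```

Run:
```python
from h import *
im,d,P=look("wrist",["ink_bottle","loupe","loupe_rest"],"w6")
look("top",["ink_bottle","loupe"])
```

```text
t 13.87 tcp [592.9  96.3 185.5] yawx -0.1 tilt [0.0026 0.0002] open 0.695 ff 0.0 F [ 0.3 -0.   0.3]
ink_bottle 0.67 [179, 103, 243, 168] ztop 69.5 ('circ (640.7 147.5) d32.9', 'box (640.9 147.1) 32x32 @86.7')
loupe_rest 0.79 [399, 89, 506, 182] ztop 25.3 ('circ (636.0 -110.3) d115.1', 'box (635.7 -110.8) 84x82 @81.1')
loupe_rest 0.68 [181, 106, 242, 168] ztop 69.5 ('circ (640.7 147.5) d32.9', 'box (640.9 147.1) 32x32 @86.7')
t 14.07 tcp [591.5  96.2 183.5] yawx -0.1 tilt [ 0.0006 -0.0001] open 0.699 ff 0.0 F [0.8 1.2 0.4]
loupe 0.53 [249, 193, 263, 207] ztop 43.0 ('circ (482.3 -0.5) d39.4', 'box (482.6 -1.0) 37x37 @60.6')
```

The bottle is home: its cap is at 69.5 mm and it is within 1 mm of centre. Now the loupe.

Request:
{"op": "arm_command", "data": {
  "slide": [
    [-0.675, 0.605, 0],
    [-0.675, 0.605, 0],
    [-0.675, 0.605, 0.2],
    [-0.675, 0.605, 0.5],
    [0, 0, 0.7],
    [0, 0, 0.7],
    [0, 0, 0.7],
    [0, 0, 0.6],
    [0, 0, 0.45],
    [0, 0, 0.23],
    [0, 0, 0],
    [0, 0, 0]
  ],
  "yaw": [0, 0, 0, 0, 0, 0, 0, 0, 0, 0, 0, 0],
  "gripper": 0.75
}}

```text
time_s: 15.22
tool_pos: [0.4842, -0.0, 0.0198]
tcp_rot: [1.0, -0.0, 0.0, 0.0]
contact_force: [0.6, 0.1, 0.9]
opening: 0.751
finger_force: 0.0
```

Request:
{"op": "arm_command", "data": {
  "slide": [
    [0, 0, 0],
    [0, 0, 0],
    [0, 0, 0],
    [0, 0, 0],
    [0, 0, 0],
    [0, 0, 0],
    [0, 0, 0],
    [0, 0, 0]
  ],
  "yaw": [0, 0, 0, 0, 0, 0, 0, 0],
  "gripper": 0.3,
  "grip_force": 20
}}

```text
time_s: 15.88
tool_pos: [0.4838, -0.0002, 0.02]
tcp_rot: [1.0, -0.0, 0.0, 0.0]
contact_force: [-2.3, -0.2, 5.4]
opening: 0.419
finger_force: 20.1
```

Request:
{"op": "arm_command", "data": {
  "slide": [
    [0, 0, -0.4],
    [0, 0, -0.6],
    [0, 0, -0.6],
    [0, 0, -0.4],
    [0.63, 0.46, 0],
    [0.63, 0.46, 0],
    [0.63, 0.46, 0],
    [0.63, 0.46, 0],
    [0.63, 0.46, 0],
    [0.65, 0.46, 0],
    [0, 0, 0],
    [0, 0, 0]
  ],
  "yaw": [0, 0, 0, 0, 0, 0, 0, 0, 0, 0, 0, 0]
}}

```text
time_s: 16.88
tool_pos: [0.6354, -0.1113, 0.0984]
tcp_rot: [1.0, -0.001, -0.001, -0.0]
contact_force: [0.2, 0.2, -1.0]
opening: 0.421
finger_force: 20.0
```

Run:
```python
from h import *
im,d,P=look("wrist",["loupe","loupe_rest"],"w7")
r=spotter.regions_of("loupe","wrist")[0]; Q=P[r["mask"]&(d>0)]
print(r["score"],np.percentile(Q[:,2],[2,50,98]).round(4))
```

```text
t 16.88 tcp [ 635.4 -111.3   98.4] yawx -0.1 tilt [-0.0007 -0.0003] open 0.421 ff 20.0 F [ 0.2  0.2 -1. ]
loupe 0.78 [224, 203, 297, 288] ztop 121.0 ('circ (635.5 -111.8) d41.3', 'box (636.0 -111.5) 40x40 @40.4')
loupe_rest 0.97 [207, 142, 320, 233] ztop 25.2 ('circ (640.1 -111.5) d108.7', 'box (640.2 -111.4) 82x74 @81.2')
0.78 [0.0826 0.1178 0.1215]
```

View pics/w7.png

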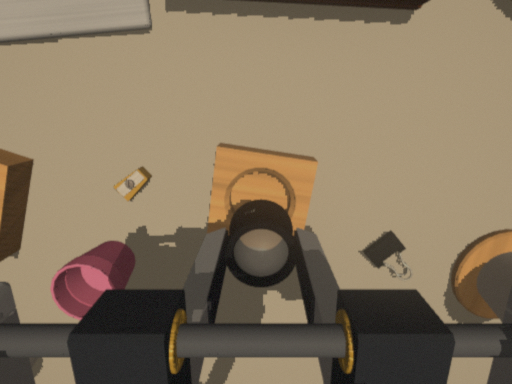

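The loupe, at (260,243), is over the well, at (259,197), and centred within 1 mm. Lowering.

Request:
{"op": "arm_command", "data": {
  "slide": [
    [0, 0.01, 0.3],
    [0, 0, 0.35],
    [0, 0, 0.35],
    [0, 0, 0.3],
    [0, 0, 0.2],
    [0, 0, 0.12],
    [0, 0, 0.08],
    [0, 0, 0.03],
    [0, 0, 0],
    [0, 0, 0]
  ],
  "yaw": [0, 0, 0, 0, 0, 0, 0, 0, 0, 0]
}}

```text
time_s: 17.92
tool_pos: [0.6359, -0.1112, 0.0309]
tcp_rot: [1.0, -0.0, 0.001, 0.0]
contact_force: [-0.8, 0.5, -0.6]
opening: 0.423
finger_force: 20.0
```

Request:
{"op": "arm_command", "data": {
  "slide": [
    [0, 0, 0.04],
    [0, 0, 0.03],
    [0, 0, 0.02],
    [0, 0, 0]
  ],
  "yaw": [0, 0, 0, 0]
}}

```text
time_s: 18.25
tool_pos: [0.6359, -0.1112, 0.028]
tcp_rot: [1.0, -0.0, 0.0, 0.0]
contact_force: [-1.9, 0.3, 5.2]
opening: 0.423
finger_force: 20.1
```

Request:
{"op": "arm_command", "data": {
  "slide": [
    [0, 0, 0],
    [0, 0, 0],
    [0, 0, -0.3],
    [0, 0, -0.7],
    [0, 0, -0.8],
    [0, 0, -0.8],
    [-0.45, -0.68, -0.5],
    [-0.45, -0.68, -0.4],
    [-0.45, -0.68, 0],
    [-0.45, -0.68, 0],
    [-0.45, -0.68, 0],
    [-0.45, -0.68, 0]
  ],
  "yaw": [0, 0, 0, 0, 0, 0, 0, 0, 0, 0, 0, 0],
  "gripper": 0.8
}}

```text
time_s: 19.25
tool_pos: [0.5267, 0.0533, 0.1676]
tcp_rot: [1.0, -0.001, 0.001, 0.0]
contact_force: [0.5, -0.1, -0.2]
opening: 0.8
finger_force: 0.0
```

Run:
```python
from h import *
im,d,P=look("wrist",["loupe","loupe_rest","small_cup","glue_stick"],"w8")
look("top",["loupe","small_cup"])
```

```text
t 19.25 tcp [526.7  53.3 167.6] yawx -0.1 tilt [0.0007 0.    ] open 0.800 ff 0.0 F [ 0.5 -0.1 -0.2]
loupe 0.82 [402, 46, 470, 92] ztop 51.0 ('circ (635.5 -110.8) d41.7', 'box (635.3 -110.9) 41x40 @48.9')
loupe_rest 0.97 [371, 14, 490, 123] ztop 25.5 ('circ (635.6 -110.2) d115.1', 'box (635.9 -110.7) 84x82 @81.2')
small_cup 0.83 [148, 211, 202, 264] ztop 58.7 ('circ (470.6 143.2) d51.5', 'box (477.7 150.0) 25x51 @43.8')
small_cup 0.63 [260, 114, 316, 172] ztop 58.5 ('circ (571.7 28.9) d51.8', 'box (571.9 28.9) 51x51 @89.9')
t 19.50 tcp [528.1  51.8 167.5] yawx -0.0 tilt [0.0007 0.0002] open 0.802 ff 0.0 F [ 0.5 -0.5 -0.2]
loupe 0.53 [287, 136, 302, 153] ztop 51.5 ('circ (635.0 -112.6) d40.7', 'box (634.8 -112.1) 38x38 @66.5')
small_cup 0.73 [107, 223, 129, 240] ztop 57.4 ('circ (405.8 381.6) d51.6', 'box (404.4 381.5) 42x51 @8.2')
```

View pics/w8.png

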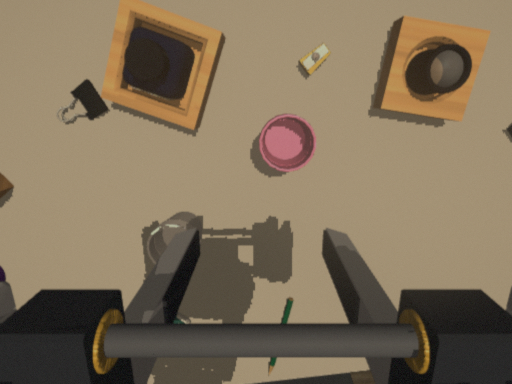

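The loupe, at (440,70), and the bottle, at (160,65), are home. The small white cup is at (172,245), and the pink one at (288,142) stays where it is. Going for the white cup.

Request:
{"op": "arm_command", "data": {
  "slide": [
    [-0.5, -0.74, 0],
    [-0.5, -0.74, 0],
    [-0.5, -0.74, 0],
    [0, 0, 0.5],
    [0, 0, 0.7],
    [0, 0, 0.7],
    [0, 0, 0.6],
    [0, 0, 0.4],
    [0, 0, 0.2],
    [0, 0, 0],
    [0, 0, 0]
  ],
  "yaw": [0, 0, 0, 0, 0, 0, 0, 0, 0, 0, 0]
}}

```text
time_s: 20.57
tool_pos: [0.4682, 0.1407, 0.043]
tcp_rot: [1.0, -0.001, 0.0, 0.0]
contact_force: [0.5, 0.9, 0.1]
opening: 0.801
finger_force: 0.0
```

Request:
{"op": "arm_command", "data": {
  "slide": [
    [0, 0, 0],
    [0, 0, 0],
    [0, 0, 0],
    [0, 0, 0],
    [0, 0, 0],
    [0, 0, 0],
    [0, 0, 0],
    [0, 0, 0]
  ],
  "yaw": [0, 0, 0, 0, 0, 0, 0, 0],
  "gripper": 0.4,
  "grip_force": 15
}}

```text
time_s: 21.23
tool_pos: [0.4682, 0.1412, 0.0434]
tcp_rot: [1.0, -0.0, 0.001, -0.0]
contact_force: [-0.8, 0.4, 6.0]
opening: 0.542
finger_force: 15.0
```

Request:
{"op": "arm_command", "data": {
  "slide": [
    [0, 0, -0.5],
    [0, 0, -0.8],
    [0, 0, -0.8],
    [0, 0, -0.8],
    [0.16, 0.9, -0.4],
    [0.16, 0.9, 0],
    [0.16, 0.9, 0],
    [0.16, 0.9, 0],
    [0.16, 0.9, 0],
    [0.16, 0.9, 0],
    [0.16, 0.9, 0],
    [0.16, 0.9, 0]
  ],
  "yaw": [0, 0, 0, 0, 0, 0, 0, 0, 0, 0, 0, 0]
}}

```text
time_s: 22.23
tool_pos: [0.518, -0.1486, 0.1739]
tcp_rot: [1.0, -0.001, -0.001, -0.0]
contact_force: [0.1, 0.5, -0.5]
opening: 0.541
finger_force: 14.9
```

Request:
{"op": "arm_command", "data": {
  "slide": [
    [0.16, 0.9, 0],
    [0.16, 0.9, 0],
    [0.16, 0.9, 0],
    [0.16, 0.9, 0],
    [0.25, 0.9, 0],
    [0, 0.4, 0],
    [0, 0, 0],
    [0, 0, 0]
  ],
  "yaw": [0, 0, 0, 0, 0, 0, 0, 0]
}}

```text
time_s: 22.9
tool_pos: [0.5533, -0.3427, 0.1736]
tcp_rot: [1.0, -0.001, -0.001, -0.001]
contact_force: [-0.7, -0.6, -1.2]
opening: 0.539
finger_force: 14.9
```

Run:
```python
from h import *
im,d,P=look("wrist",["small_cup","middle_cup","cup_stand"],"w9")
Q=P[d>0]; Q=Q[np.hypot(Q[:,0]-.556,Q[:,1]+.344)<.05]
print("mid rim",circ(Q,.088,.100)); print("held rim",circ(Q,.172,.196))
look("top",["middle_cup"])
```

```text
t 22.90 tcp [ 553.3 -342.7  173.6] yawx -0.1 tilt [-0.0007 -0.0009] open 0.539 ff 14.9 F [-0.7 -0.6 -1.2]
small_cup 0.78 [218, 192, 307, 291] ztop 188.4 ('circ (553.1 -342.9) d52.7', 'box (553.4 -343.1) 51x52 @88.2')
middle_cup 0.6 [225, 159, 296, 212] ztop 96.5 ('circ (556.4 -343.6) d61.2', 'box (565.2 -344.1) 60x43 @88.0')
cup_stand 0.64 [216, 133, 304, 203] ztop 76.4 ('circ (556.1 -343.2) d71.4', 'box (569.2 -342.8) 44x71 @2.3')
mid rim ('circ (556.0 -343.9) d61.6', 'box (564.9 -344.2) 61x43 @88.0')
held rim ('circ (561.3 -343.1) d74.2', 'box (556.8 -339.9) 61x54 @54.9')
t 23.10 tcp [ 553.9 -341.3  174.6] yawx 0.0 tilt [-0.0002 -0.0003] open 0.540 ff 14.9 F [-0.3 -0.2 -0.6]
```

View pics/w9.png

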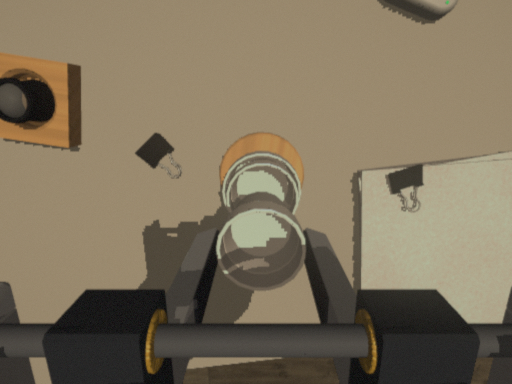

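The held small cup, at (261,242), needs +3 mm in x to be over the middle cup, at (261,190).

Request:
{"op": "arm_command", "data": {
  "slide": [
    [0.07, 0.03, 0.2],
    [0, 0, 0.35],
    [0, 0, 0.35],
    [0, 0, 0.3],
    [0, 0, 0.25],
    [0, 0, 0.16],
    [0, 0, 0.1],
    [0, 0, 0.05],
    [0, 0, 0],
    [0, 0, 0]
  ],
  "yaw": [0, 0, 0, 0, 0, 0, 0, 0, 0, 0]
}}

```text
time_s: 24.03
tool_pos: [0.5571, -0.3445, 0.1048]
tcp_rot: [1.0, -0.0, 0.0, 0.0]
contact_force: [0.4, 0.5, -1.1]
opening: 0.542
finger_force: 14.9
```

Request:
{"op": "arm_command", "data": {
  "slide": [
    [0, 0, 0.03],
    [0, 0, 0.02],
    [0, 0, 0.02],
    [0, 0, 0]
  ],
  "yaw": [0, 0, 0, 0]
}}

```text
time_s: 24.37
tool_pos: [0.5568, -0.3442, 0.1015]
tcp_rot: [1.0, -0.0, 0.0, 0.0]
contact_force: [0.4, -0.3, -1.6]
opening: 0.538
finger_force: 14.9
```

Request:
{"op": "arm_command", "data": {
  "slide": [
    [0, 0, 0.02],
    [0, 0, 0.02],
    [0, 0, 0]
  ],
  "yaw": [0, 0, 0]
}}

```text
time_s: 24.62
tool_pos: [0.5571, -0.3443, 0.1014]
tcp_rot: [1.0, -0.0, 0.0, 0.0]
contact_force: [-3.0, 2.7, 6.5]
opening: 0.537
finger_force: 15.0
```

Request:
{"op": "arm_command", "data": {
  "slide": [
    [0, 0, 0],
    [0, 0, 0],
    [0, 0, -0.3],
    [0, 0, -0.7],
    [0, 0, -0.8],
    [0, 0, -0.8],
    [0, -0.5, -0.5],
    [-0.28, -0.93, 0],
    [-0.28, -0.93, 0],
    [-0.28, -0.93, 0],
    [-0.28, -0.93, 0],
    [-0.28, -0.93, 0]
  ],
  "yaw": [0, 0, 0, 0, 0, 0, 0, 0, 0, 0, 0, 0],
  "gripper": 0.75
}}

```text
time_s: 25.62
tool_pos: [0.5003, -0.1367, 0.2246]
tcp_rot: [1.0, -0.001, 0.001, 0.0]
contact_force: [0.5, 0.6, -0.0]
opening: 0.75
finger_force: 0.0
```

Request:
{"op": "arm_command", "data": {
  "slide": [
    [-0.28, -0.93, 0],
    [-0.28, -0.93, 0],
    [-0.28, -0.93, 0],
    [-0.28, -0.93, 0],
    [-0.28, -0.93, 0],
    [-0.28, -0.93, 0],
    [-0.2, -0.93, 0],
    [-0.2, -0.93, 0],
    [-0.1, -0.93, 0]
  ],
  "yaw": [0, 0, 0, 0, 0, 0, 0, 0, 0]
}}

```text
time_s: 26.37
tool_pos: [0.4131, 0.1985, 0.2249]
tcp_rot: [1.0, -0.0, 0.001, -0.0]
contact_force: [1.4, 1.0, -0.0]
opening: 0.752
finger_force: 0.0
```

Run:
```python
from h import *
im,d,P=look("wrist",["glue_stick","glue_rest"],"w10")
im,d,P=look("top",["glue_stick","glue_rest"])
Q=P[d>0]; Q=Q[np.hypot(Q[:,0]-.556,Q[:,1]+.344)<.05]; print("small rim",circ(Q,.110,.122),"mid",circ(Q,.09,.1),circ(Q,.07,.08)); print(np.round(monitor.get_state()["joints"],2))
```

```text
t 26.37 tcp [413.1 198.5 224.9] yawx -0.0 tilt [ 0.0009 -0.0002] open 0.752 ff 0.0 F [ 1.4  1.  -0. ]
glue_stick 0.71 [157, 189, 200, 238] ztop 92.8 ('circ (372.7 291.1) d27.3', 'box (372.9 290.8) 26x26 @85.5')
glue_rest 0.86 [45, 26, 149, 117] ztop 47.2 ('circ (523.1 375.8) d92.5', 'box (523.5 376.3) 67x67 @37.1')
t 26.52 tcp [413.4 198.7 224.6] yawx 0.2 tilt [ 0.0005 -0.    ] open 0.750 ff 0.0 F [-0.1 -0.7 -0. ]
glue_stick 0.65 [140, 235, 155, 248] ztop 94.6 ('circ (372.5 289.2) d27.9', 'box (373.2 289.7) 26x26 @27.4')
glue_rest 0.78 [102, 173, 137, 196] ztop 48.4 ('circ (524.6 373.1) d89.9', 'box (523.3 374.8) 68x66 @37.0')
small rim ('circ (556.1 -344.9) d52.4', 'box (556.0 -344.9) 51x50 @10.0') mid ('circ (555.8 -343.8) d61.5', 'box (556.0 -340.9) 61x54 @4.5') ('circ (555.5 -343.8) d71.6', 'box (552.6 -338.6) 70x57 @31.6')
[ 0.19 -0.24  2.01 -0.    1.37  1.77]
```

View pics/w10.png

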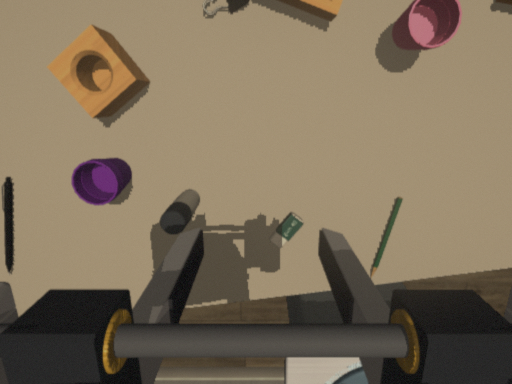

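The small cup is nested: its rim is at about 116 mm and it is centred within 1 mm. The glue stick is at (178,211), its rest at (96,72), and the purple cup at (100,181) stays clear. Going for the glue stick.

Request:
{"op": "arm_command", "data": {
  "slide": [
    [-0.34, -0.77, 0],
    [-0.34, -0.77, 0],
    [-0.33, -0.76, 0],
    [0, 0, 0.3],
    [0, 0, 0.6],
    [0, 0, 0.7],
    [0, 0, 0.7],
    [0, 0, 0.7],
    [0, 0, 0.6],
    [0, 0, 0.5],
    [0, 0, 0.22],
    [0, 0, 0]
  ],
  "yaw": [0, 0, 0, 0, 0, 0, 0, 0, 0, 0, 0, 0],
  "gripper": 0.55
}}

```text
time_s: 27.67
tool_pos: [0.3727, 0.2868, 0.0489]
tcp_rot: [1.0, -0.002, -0.002, 0.001]
contact_force: [-0.6, -0.2, -0.2]
opening: 0.551
finger_force: 0.0
```

Request:
{"op": "arm_command", "data": {
  "slide": [
    [0, 0, 0],
    [0, 0, 0],
    [0, 0, 0],
    [0, 0, 0],
    [0, 0, 0],
    [0, 0, 0],
    [0, 0, 0],
    [0, 0, 0]
  ],
  "yaw": [0, 0, 0, 0, 0, 0, 0, 0],
  "gripper": 0.15,
  "grip_force": 12
}}

```text
time_s: 28.33
tool_pos: [0.3748, 0.2895, 0.0522]
tcp_rot: [1.0, -0.0, 0.001, -0.001]
contact_force: [1.3, 0.7, 5.7]
opening: 0.296
finger_force: 12.0
```

Request:
{"op": "arm_command", "data": {
  "slide": [
    [0, 0, -0.4],
    [0, 0, -0.6],
    [0, 0, -0.7],
    [0, 0, -0.5],
    [0.62, -0.36, 0],
    [0.62, -0.36, 0],
    [0.62, -0.36, 0],
    [0.62, -0.36, 0],
    [0.62, -0.36, 0],
    [0.62, -0.35, 0],
    [0, 0, 0],
    [0, 0, 0]
  ],
  "yaw": [0, 0, 0, 0, 0, 0, 0, 0, 0, 0, 0, 0]
}}

```text
time_s: 29.33
tool_pos: [0.5226, 0.3746, 0.1378]
tcp_rot: [1.0, -0.0, -0.001, 0.001]
contact_force: [-1.5, 0.2, -0.6]
opening: 0.301
finger_force: 12.0
```

Run:
```python
from h import *
im,d,P=look("wrist",["glue_stick","glue_rest"],"w11")
r=spotter.regions_of("glue_stick","wrist")[0]; Q=P[r["mask"]&(d>0)]
print(np.percentile(Q[:,2],[2,50,98]).round(4)); 
for z in (.10,.115,.13,.15): print(z,circ(Q,z-.008,z+.008))
```

```text
t 29.33 tcp [522.6 374.6 137.8] yawx -0.0 tilt [-0.001   0.0006] open 0.301 ff 12.0 F [-1.5  0.2 -0.6]
glue_stick 0.59 [233, 200, 285, 301] ztop 178.4 ('circ (520.7 374.3) d27.6', 'box (520.7 374.3) 27x27 @0.8')
glue_rest 0.65 [204, 142, 308, 224] ztop 47.2 ('circ (524.1 376.5) d92.3', 'box (523.6 376.4) 66x66 @37.3')
[0.0902 0.1739 0.1786]
0.1 ('circ (523.3 374.7) d25.9', 'box (528.4 374.6) 26x10 @89.0')
0.115 ('circ (524.6 375.0) d26.4', 'box (528.4 375.2) 11x26 @2.7')
0.13 ('circ (524.8 374.7) d26.2', 'box (528.5 374.8) 11x26 @1.6')
0.15 ('circ (520.7 374.3) d28.4', 'box (527.1 374.2) 28x15 @89.1')
```

View pics/w11.png

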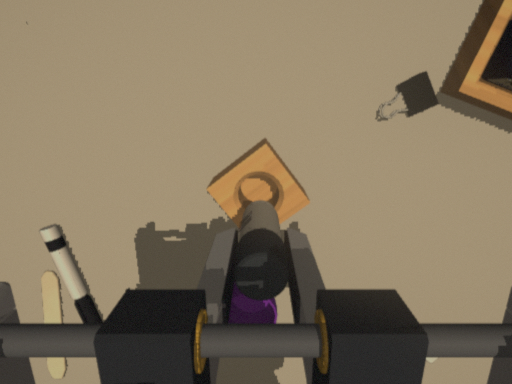

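The stick, at (262,265), is upright in the grip and needs +3 mm in x and +2 mm in y to be over the well, at (258,187).

Request:
{"op": "arm_command", "data": {
  "slide": [
    [0.07, -0.05, 0.1],
    [0, 0, 0.3],
    [0, 0, 0.3],
    [0, 0, 0.3],
    [0, 0, 0.3],
    [0, 0, 0.25],
    [0, 0, 0.18],
    [0, 0, 0.1],
    [0, 0, 0.05],
    [0, 0, 0],
    [0, 0, 0]
  ],
  "yaw": [0, 0, 0, 0, 0, 0, 0, 0, 0, 0, 0]
}}

```text
time_s: 30.45
tool_pos: [0.5258, 0.3768, 0.0644]
tcp_rot: [1.0, -0.0, 0.0, -0.0]
contact_force: [-0.7, 0.0, -0.4]
opening: 0.297
finger_force: 12.0
```

Request:
{"op": "arm_command", "data": {
  "slide": [
    [0, 0, 0.03],
    [0, 0, 0.02],
    [0, 0, 0.02],
    [0, 0, 0]
  ],
  "yaw": [0, 0, 0, 0]
}}

```text
time_s: 30.78
tool_pos: [0.5254, 0.3766, 0.0611]
tcp_rot: [1.0, -0.0, 0.0, -0.0]
contact_force: [-0.7, 0.2, 0.5]
opening: 0.298
finger_force: 12.0
```

Request:
{"op": "arm_command", "data": {
  "slide": [
    [0, 0, 0.02],
    [0, 0, 0.02],
    [0, 0, 0]
  ],
  "yaw": [0, 0, 0]
}}

```text
time_s: 31.03
tool_pos: [0.5257, 0.377, 0.0601]
tcp_rot: [1.0, -0.0, 0.0, -0.0]
contact_force: [-1.3, 0.1, 3.3]
opening: 0.301
finger_force: 12.0
```

Request:
{"op": "arm_command", "data": {
  "slide": [
    [0, 0, 0],
    [0, 0, 0],
    [0, 0, 0],
    [0, 0, -0.3],
    [0, 0, -0.6],
    [0, 0, -0.8],
    [0, 0, -0.8],
    [0, 0, -0.8],
    [-0.6, 0.6, -0.5],
    [-0.6, 0.6, 0],
    [-0.6, 0.6, 0],
    [0, 0, 0]
  ],
  "yaw": [0, 0, 0, 0, 0, 0, 0, 0, 0, 0, 0, 0],
  "gripper": 0.6
}}

```text
time_s: 32.03
tool_pos: [0.449, 0.3019, 0.2108]
tcp_rot: [1.0, -0.001, -0.002, 0.001]
contact_force: [1.7, 0.0, -0.2]
opening: 0.596
finger_force: 0.0
```

Run:
```python
from h import *
im,d,P=look("wrist",["glue_stick","glue_rest"],"w12")
im,d,P=look("top",["ink_bottle","loupe","glue_stick"],"top2")
Q=P[d>0]; Q=Q[np.hypot(Q[:,0]-.556,Q[:,1]+.344)<.05]; print("small rim",circ(Q,.110,.122))
c=im[110:260,90:410]; cv2.imwrite("pics/topc2.png",cv2.resize(c,None,fx=2.5,fy=2.5))
```

```text
t 32.03 tcp [449.  301.9 210.8] yawx -0.1 tilt [-0.0016  0.0009] open 0.596 ff 0.0 F [ 1.7  0.  -0.2]
glue_stick 0.59 [162, 93, 202, 125] ztop 101.2 ('circ (523.0 376.5) d27.0', 'box (522.8 376.0) 26x26 @14.8')
glue_rest 0.81 [143, 63, 229, 148] ztop 47.6 ('circ (523.6 376.0) d91.1', 'box (523.5 376.4) 66x66 @37.1')
t 32.18 tcp [453.8 304.8 212.5] yawx -0.1 tilt [ 0.0009 -0.0004] open 0.602 ff 0.0 F [ 0.2  0.4 -0.7]
ink_bottle 0.67 [193, 133, 213, 155] ztop 69.9 ('circ (640.1 146.2) d32.4', 'box (639.9 146.5) 30x32 @82.8')
loupe 0.67 [286, 136, 302, 151] ztop 51.0 ('circ (634.5 -112.3) d41.3', 'box (635.0 -112.2) 39x39 @28.9')
small rim ('circ (556.0 -344.7) d52.5', 'box (556.4 -345.4) 50x51 @74.4')
```

View pics/topc2.png

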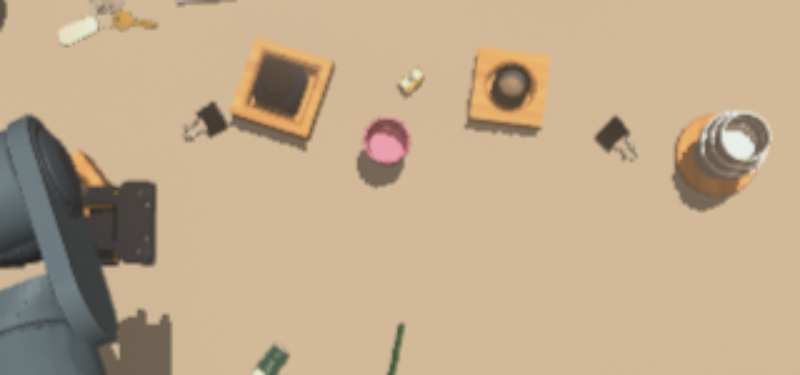

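The bottle, at (281,85), and the loupe, at (512,85), sit in their wells, and the cups are nested at (738,143). The wrist camera measures the glue stick centred, with its top at about 100 mm. Everything is home, so I'm handing the job in.

```bash
python3 -c "
from h import *
print(workorder.job_done())"
```

```text
the job is handed in; nothing more can be done
None
```

The job is handed in after about 32 s of robot time: my last camera measurements showed the bottle, loupe, glue stick and both cups home within about 2 mm, and the system returned no verdict.

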